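# Fetch the charging coil from among the consumables

### The arm

A 6-joint arm with a two-finger parallel gripper is mounted at the origin on the work surface. World frame = base frame: x ahead of the robot, y to its left, z up, the work surface at z = 0. Lengths are in m, angles in rad, forces in N, time in s.
With the tool pointing down it reaches from about 0.35 to 0.85 m from the base axis. Payload 8.1 kg.
Tool frame: the origin (TCP) lies midway between the tips of the shut fingers; the grasp point (between the pads) lies robot.grip_depth behind it (robot.grip_depth is the distance from the TCP to the grasp point, in m); z points along the fingers, y is the line along which they close (so a half turn about z gives the same grasp; the last joint's range is limited). The gripper opens to 93 mm and grips with 3 to 60 N. Pads are 15 mm wide; open, the fingers measure 128 mm over their backs; the gripper's body (75 mm by 188 mm) begins 65 mm behind the grasp point.
Start: joints at [1.133, 0.13, 1.488, -0, 1.523, -0.085], TCP at [0.207, 0.563, 0.198] pointing down, gripper open.
Joint ranges: [-2.96, 2.96], [-0.89, 2.26], [0.02, 2.5], [-1.34, 4.48], [0, 2.73], [-2.66, 2.66]. Speed limits (rad/s): [2.39, 2.39, 2.79, 3.14, 3.14, 3.14].

### API

Orientations are given as a rotation vector (axis times angle).
In Python, from plant import robot gives the robot as it stands.
- The arm moves only by the tool carry_out, never from a script. Its argument "rows" is a list of rows, each a list of 6 numbers: the shift along the tool's x, y, z in m, then the turn, a rotation vector about the tool's x, y, z in degrees. A call has 1 to 12 rows; each row is the pose to reach, as a shift and turn from the pose commanded when the call began, along the tool's axes at that moment; what a row does not reach only later rows make up. A row lasts 1/8 s, in which the tool goes at most 62.5 mm and 10.7 degrees, less where a joint would pass 70% of its speed; a pose out of reach is approached as far as the arm can. A call with a gripper value outside its range is refused whole. "jaw" is the closure in counts, from 0 (fully open) to 255 (shut), set as the call begins (left out, the last holds). The fingers move at their own pace and stop on an object; "force" is the grip in N (left out, the last holds). Time passes only in rows, so rows that repeat a pose let the fingers close. It gives the time, the measured TCP pose, the force, the opening and the grip force at its end, in the units of the state.
- robot.read_state(): the state, without advancing time (a new reading comes with each control period).
- robot.read_camera(name): name is "scene" or "side" or "wrist"; returns the picture (400x640x3 uint8, red, green, blue); there is no depth.
- robot.camera_model(name): a dict with "fx", "fy", "cx", "cy" (pixels), "R" (3x3) and "t" (3): a world point X has camera coordinates R X + t; the wrist camera has in their place "mount" (4x4, takes a point from camera to tool coordinates, whose origin is the TCP and whose axes are the flange's). Camera axes: x right, y down, z forward; pixel columns grow to the right and rows downward; lengths in m; the calibration is good to about 2 mm. A picture is of the moment at which its call begins: read the wrist's pose just before it. camera_model takes no time and is no camera call.
- robot.close_job(): hands the job in; it is judged then, once.
Trained networks look in the newest picture that a camera, given by its name, has taken for a name from the list of things; names that differ only in an ending like _2 or _b are one class to them, and where a whole thing is asked for, a point or a joint stands for the part that bears it (a point fixed in the world has none). Each returns a list of dicts, best first, with "conf" (0 to 1); they miss things now and then, are a little off and sometimes report something else, mostly with a low value. They report only what shows in the picture. A call takes as long as a camera call. They do not tell look-alikes from the thing itself.
- robot.outline_of(camera, target): "pixels" (400x640 bool, what is visible of it) and "pixel" ([column, row] in pixels, amid what is visible of it).
The state is a dict: "t": time; "q": joint angles; "dq": joint speeds; "joint_torque": joint torques, N m; "tool_pos": TCP position; "orientation": TCP orientation; "force": force on the tool from outside, world axes, zero at the start; "wrist_torque": the same for the moment, N m; "opening": finger opening in m; "gripper_force": force on a finger pad.
Only numpy, scipy, OpenCV 4.12 (cv2) and the standard library are available. Lean on these libraries where they do the work, as an engineer would, in place of code of your own. Each camera call takes 0.05 s, during which the arm holds its last target. There are 200 camera calls.

### The job

The wireless-charging coil sits at the back of the consumables tray, hemmed in by the square bottle, the jar and the tin. Clear those three to stand on the blue bench mat, then lift out the coil and set it flat on the round pad of the tester, wholly on the pad; then put the bottle, the jar and the tin back upright, each where it stood in the tray. Set everything down rather than dropping it, keep the containers upright, and leave the other things in the tray and on the bench where they are.

Things in the scene. Friction and masses are not known exactly. Their poses are not given: they have to be found in the camera images.
- bottle_mid (a point): Square white plastic solvent bottle with a round grey screw cap, standing: body 50 x 50 mm (corners rounded 6 mm) up to 74 mm, then shoulder and cap (29 mm across), 98 mm high in all; 160 g, give or take. This point: its axis, half-way up (49 mm above its underside). x and y are square to its flat sides, z up. It starts in the tray; the three containers exchange places from start to start.
- jar_mid (a point): Round white plastic jar of potting compound with a wide screw lid, standing: body 60 mm across, lid 62 mm across (from 68 mm up), 88 mm high; about 260 g. This point: its axis, half-way up (44 mm above its underside); z up. It starts in the tray.
- tin_mid (a point): Round bare-steel tin with a grey band and a press-in lid, standing: body 53 mm across, rims 56 mm, 92 mm high; about 220 g. This point: its axis, half-way up (46 mm above its underside); z up. It starts in the tray.
- coil_mid (a point): Wireless-charging coil module: low round black puck with copper windings in its top face, 56 mm across, 22 mm high, about 75 g. This point: its centre (11 mm above its underside); z up. It starts in the grey tray between the three containers: one in front of it (robot's side), one on either side, their axes about 68 mm from its own and some 3 to 20 mm clear of it.
- mat: Blue bench mat, fixed, 220 x 220 x 3 mm: the side area. Origin: centre of its underside, on the bench; x and y along its sides. The containers are to stand with their whole base on it.
- tester_pad (a point): Round black pad, 84 mm across, flat, on top of the grey coil tester (fixed; 170 x 130 mm, its top 33 mm and the pad 36 mm above the bench). This point: centre of the pad's upper face. x points from the tester's display towards the pad.
- flux: Small black flux pot, 36 mm across, 19 mm high, loose, in a front corner of the tray. Origin: centre of its underside. Leave it alone.
- tape: Roll of black foam tape lying flat, 42 mm across, 19 mm high, loose, in the other front corner of the tray. Origin: centre of its underside. Leave it alone.
- pack: Two green battery cells lying in a black carrier, 82 x 52 x 26 mm, loose, on the bench towards its far edge. Origin: centre of its underside. Leave it alone.
- tray: Flat grey plastic consumables tray, fixed, 220 x 240 mm (along its x and y); floor 4 mm and rim 12 mm above the bench. Origin: centre of its underside, on the bench; its -x side is its front.
Things that resemble listed ones, but are neither listed nor needed, are in the scene too. What is shaped like the part that bears coil_mid but yellow is not meant.

How it is judged:
By the outcome, as a careful person would: the job done as asked, in the order asked, and still so for the second after the job is handed in, with the robot touching nothing.
It also fails if it takes over 144 s, if anything falls off the work surface, if the arm or the gripper's body presses on something with over 40 N, if the wrist force passes 120 N, or if a joint passes its speed limit or range.

## Working session

There is one attempt and no reset: what is moved stays moved. The work goes in short steps, Python scripts to look and compute and a tool call to move; the robot and the scene stay as the last step left them, time stands still between calls to the robot, and variables do not carry over. Pictures are saved under pics/ and viewed, at most 14 in all, crops included, and the job is handed in when it is done.

Besides the shell and the picture viewer there is one more tool, called after "Emit:" as name([rows], argument=value, ...), one row to a line, values as JSON. carry_out: Moves the arm, as the interface text tells. Its arguments: {"type":"object","properties":{"rows":{"type":"array"},"jaw":{"type":"number"},"force":{"type":"number"}},"required":["rows"]}

```bash
ls; mkdir -p pics; python3 - <<'E'
from plant import robot
import cv2,numpy as np
s=robot.read_state();print(s['t'],s['tool_pos'],s['orientation'],s['opening'],robot.grip_depth)
for n in("scene","side"):
    cv2.imwrite(f"pics/{n}0.png",robot.read_camera(n)[...,::-1])
    m=robot.camera_model(n);R=np.array(m['R']);print(n,m['fx'],-R.T@m['t'],R[2])
print(robot.camera_model("wrist"))
E
```

```text
pics
0.0 [0.20704782 0.56247988 0.19727355] [-5.51292955e-01 -3.09238607e+00  2.86405097e-03] 0.09315882749191907 0.0188
scene 378.571700455328 [1.66575985 0.13659339 0.75195197] [-0.83148901 -0.15587963 -0.53322375]
side 479.89507600252176 [ 0.39216556 -0.93289965  0.98480502] [ 0.17006827  0.68401577 -0.70936536]
{'fx': 344.2284348551906, 'fy': 344.2284348551906, 'cx': 320.3768354421372, 'cy': 196.45955488869203, 'mount': array([[ 6.86703079e-04, -9.57022410e-01, -2.90013163e-01,
         8.23611536e-02],
       [ 9.99999570e-01,  8.37843772e-04, -3.96990539e-04,
         1.50418623e-03],
       [ 6.22914565e-04, -2.90012766e-01,  9.57022574e-01,
        -1.86501087e-01],
       [ 0.00000000e+00,  0.00000000e+00,  0.00000000e+00,
         1.00000000e+00]])}
```

View pics/scene0.png

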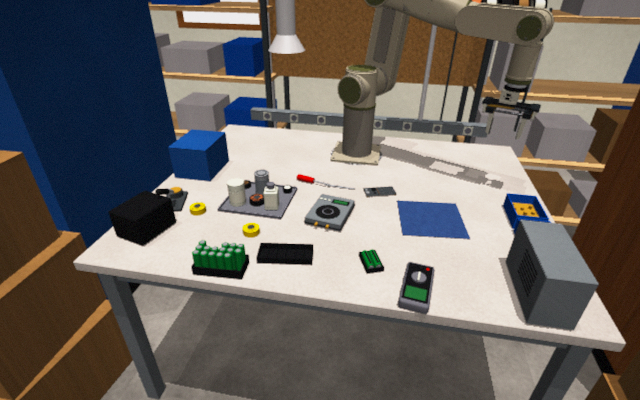

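View pics/side0.png

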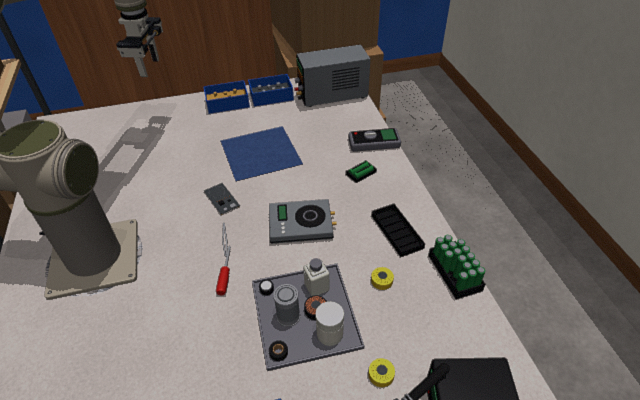

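The side view shows the tray around (305,315), with the tin (287,303) in front, the bottle (316,277) on its +y side, the jar (329,323) on its −y side and the coil (315,306) in the middle. The mat is at (260,152) and the tester pad at (310,215). Two yellow look-alikes lie at (382,277) and (382,372).

```bash
cat > h.py <<'E'
from plant import robot
import cv2,numpy as np
from scipy.spatial.transform import Rotation as Ro
def cam(n):
    m=robot.camera_model(n)
    if n=="wrist":
        s=robot.read_state();T=np.eye(4);T[:3,:3]=Ro.from_rotvec(s['orientation']).as_matrix();T[:3,3]=s['tool_pos']
        W=T@m['mount'];R=W[:3,:3].T;t=-R@W[:3,3]
    else:R,t=np.array(m['R']),np.array(m['t'])
    return m,R,t
def back(c,px,z):
    m,R,t=c;px=np.atleast_2d(px).astype(float)
    d=np.c_[(px[:,0]-m['cx'])/m['fx'],(px[:,1]-m['cy'])/m['fy'],np.ones(len(px))]@R
    o=-R.T@t
    return o+d*((z-o[2])/d[:,2])[:,None]
def proj(c,X):
    m,R,t=c;p=np.atleast_2d(X)@R.T+t
    return np.c_[p[:,0]/p[:,2]*m['fx']+m['cx'],p[:,1]/p[:,2]*m['fy']+m['cy']]
E
cat > m1.py <<'E'
from h import *
robot.read_camera("side");c=cam("side")
for n,z in [("mat",.003),("tray",.008),("bottle_mid",.05),("jar_mid",.048),("tin_mid",.05),("coil_mid",.015),("flux",.01),("tape",.01),("pack",.013)]:
    for d in robot.outline_of("side",n)[:3]:
        p=d['pixels'];ys,xs=np.nonzero(p)
        cn=max(cv2.findContours(p.astype(np.uint8),0,2)[0],key=cv2.contourArea)
        print(n,round(d['conf'],2),p.sum(),xs.min(),xs.max(),ys.min(),ys.max(),back(c,[[xs.mean(),ys.mean()]],z)[0,:2].round(3))
        if n in("mat","tray"):
            q=back(c,cn[:,0],.003 if n=="mat" else .012)[:,:2]*1000
            r=cv2.minAreaRect(q.astype(np.float32));print("  ",r)
E
python3 m1.py
```

```text
mat 0.69 2994 220 301 125 180 [0.495 0.314]
   ((496.2214050292969, 321.2021484375), (224.08792114257812, 237.47926330566406), 5.448006629943848)
tray 0.76 4963 253 363 264 369 [ 0.489 -0.341]
   ((495.623046875, -317.202880859375), (247.52960205078125, 220.04579162597656), 88.60555267333984)
bottle_mid 0.93 685 303 328 259 294 [ 0.541 -0.253]
jar_mid 0.56 1069 315 343 302 345 [ 0.538 -0.382]
jar_mid 0.36 202 259 273 279 295 [ 0.42 -0.25]
tin_mid 0.6 930 272 299 284 326 [ 0.456 -0.311]
coil_mid 0.85 601 368 394 358 386 [ 0.618 -0.507]
coil_mid 0.71 290 304 324 296 319 [ 0.517 -0.308]
coil_mid 0.65 445 371 393 267 289 [ 0.703 -0.275]
flux 0.68 204 259 273 279 295 [ 0.421 -0.222]
tape 0.87 273 269 287 342 360 [ 0.416 -0.397]
tape 0.68 2802 222 301 127 179 [0.495 0.304]
pack 0.63 349 347 375 162 182 [0.777 0.125]
```

Emit:
carry_out([
  [-0.05, -0.027, -0.02, 0, 0, -3.4],
  [-0.1, -0.054, -0.04, 0, 0, -6.8],
  [-0.148, -0.08, -0.06, 0, 0, -10],
  [-0.198, -0.107, -0.08, 0, 0, -13.5],
  [-0.247, -0.134, -0.1, 0, 0, -17],
  [-0.296, -0.16, -0.123, 0, 0, -20.2],
  [-0.296, -0.16, -0.123, 0, 0, -20.2],
  [-0.296, -0.16, -0.123, 0, 0, -20.2],
], jaw=0, force=20)

```text
t: 1.6
tool_pos: [0.4296, 0.3108, 0.3211]
orientation: [-0.002, -3.141, -0.001]
force: [0.1, 0.0, -1.0]
opening: 0.0928
gripper_force: 0.0
```

```bash
cat > m2.py <<'E'
from h import *
s=robot.read_state();print(s['t'],s['tool_pos'],Ro.from_rotvec(s['orientation']).as_matrix().round(3))
c=cam("wrist");im=robot.read_camera("wrist")
cv2.imwrite("pics/mat.png",im[...,::-1])
d=robot.outline_of("wrist","mat")[0];cn=max(cv2.findContours(d['pixels'].astype(np.uint8),0,2)[0],key=cv2.contourArea)
print(d['conf'],cv2.minAreaRect((back(c,cn[:,0],.003)[:,:2]*1000).astype(np.float32)))
E
python3 m2.py
```

```text
1.6 [0.4296122  0.3107799  0.32107079] [[-1.     0.002 -0.   ]
 [ 0.002  1.     0.   ]
 [ 0.     0.    -1.   ]]
0.75 ((496.462646484375, 319.98175048828125), (220.80355834960938, 220.7652587890625), 5.862308025360107)
```

Emit:
carry_out([
  [0, -0.06, 0, 0, 0, 0],
  [0, -0.12, 0, 0, 0, 0],
  [0, -0.18, 0, 0, 0, 0],
  [0, -0.24, 0, 0, 0, 0],
  [0, -0.3, 0, 0, 0, 0],
  [0, -0.36, 0, 0, 0, 0],
  [0, -0.42, 0, 0, 0, 0],
  [0, -0.48, 0, 0, 0, 0],
  [0, -0.54, 0, 0, 0, 0],
  [0, -0.6, 0, 0, 0, 0],
  [0, -0.62, 0, 0, 0, 0],
  [0, -0.62, 0, 0, 0, 0],
])

```text
t: 3.2
tool_pos: [0.4298, -0.3089, 0.3203]
orientation: [-0.001, -3.14, -0.003]
force: [-0.8, 0.7, -0.7]
opening: 0.0929
gripper_force: 0.0
```

```bash
cat > m3.py <<'E'
from h import *
import sys
s=robot.read_state();print(s['t'],s['tool_pos'],s['orientation'])
c=cam("wrist");im=robot.read_camera("wrist");np.save("im.npy",im)
cv2.imwrite(f"pics/{sys.argv[1]}.png",im[...,::-1])
o=-c[1].T@c[2];print("cam",o)
for n,z in [("tray",.012),("bottle_mid",.05),("jar_mid",.092),("tin_mid",.096),("coil_mid",.026),("flux",.023),("tape",.023)]:
    for d in robot.outline_of("wrist",n)[:2]:
        p=d['pixels'];ys,xs=np.nonzero(p)
        cn=max(cv2.findContours(p.astype(np.uint8),0,2)[0],key=cv2.contourArea)
        q=(back(c,cn[:,0],z)[:,:2]*1000).astype(np.float32)
        print(n,round(d['conf'],2),p.sum(),d['pixel'],'bb',xs.min(),xs.max(),ys.min(),ys.max(),'rect',cv2.minAreaRect(q),'circ',cv2.minEnclosingCircle(q))
E
python3 m3.py tray1
```

```text
3.2 [ 0.42979762 -0.30885943  0.32032901] [-9.15844331e-04 -3.14025556e+00 -2.59150641e-03]
cam [ 0.3482751  -0.30731607  0.50693592]
tray 0.59 14407 [336.0, 170.8] bb 232 401 118 262 rect ((495.5892333984375, -314.5413818359375), (240.2600555419922, 222.6907958984375), 88.27547454833984) circ ((492.965087890625, -313.6552429199219), 159.25103759765625)
bottle_mid 0.73 1694 [359.4, 232.6] bb 340 380 206 258 rect ((541.7916870117188, -250.0865936279297), (79.92910766601562, 51.22466278076172), 11.01944351196289) circ ((540.4671020507812, -249.69178771972656), 41.34103775024414)
bottle_mid 0.66 913 [312.4, 214.9] bb 298 334 202 232 rect ((516.5808715820312, -312.89349365234375), (50.92335510253906, 45.05384826660156), 89.98107147216797) circ ((512.3663940429688, -312.36767578125), 27.47026824951172)
jar_mid 0.9 2436 [266.4, 234.7] bb 238 290 201 263 rect ((524.2713012695312, -376.9088134765625), (61.00895309448242, 90.01348876953125), 58.04196548461914) circ ((523.4138793945312, -378.49261474609375), 45.53800582885742)
tin_mid 0.84 1960 [316.7, 175.6] bb 293 338 150 205 rect ((448.9866
[... 568 characters left out ...]
 -272.831298828125), 27.448009490966797)
flux 0.79 560 [375.5, 142.8] bb 365 392 133 158 rect ((419.51220703125, -224.95742797851562), (38.09043502807617, 35.146060943603516), 89.99138641357422) circ ((418.7216796875, -224.96273803710938), 19.278076171875)
flux 0.33 14020 [336.5, 170.8] bb 233 402 118 262 rect ((491.57550048828125, -313.69793701171875), (235.1044464111328, 215.390380859375), 88.48465728759766) circ ((490.2791442871094, -312.7958068847656), 155.75030517578125)
tape 0.6 656 [253.4, 145.4] bb 241 271 127 156 rect ((413.9549560546875, -396.95733642578125), (42.56739807128906, 40.47981262207031), 89.99203491210938) circ ((414.7332763671875, -397.2478332519531), 22.11953353881836)
```

View pics/tray1.png

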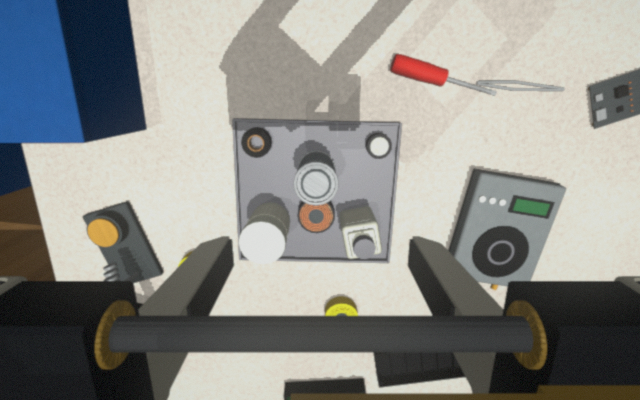

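```bash
cat >> h.py <<'E'
from scipy.optimize import minimize
a=np.linspace(0,2*np.pi,40,endpoint=False);C=np.c_[np.cos(a),np.sin(a)]
def rsq(y,h=25.,r=6.):
    p=np.vstack([C[(a>=k*np.pi/2-1e-9)&(a<=(k+1)*np.pi/2+1e-9)]*r+np.array(s)*(h-r) for k,s in enumerate([(1,1),(-1,1),(-1,-1),(1,-1)])])
    return p@np.array([[np.cos(y),np.sin(y)],[-np.sin(y),np.cos(y)]])
def shape(n,y=0):
    if n=="bottle_mid":L=[[(rsq(y),0),(rsq(y),66)],[(rsq(y),66),(rsq(y,25),70),(rsq(y,22),74),(C*14.5,80)],[(C*14.5,80),(C*14.5,98)]]
    elif n=="jar_mid":L=[[(C*30,0),(C*30,68)],[(C*31,68),(C*31,88)]]
    elif n=="tin_mid":L=[[(C*28,0),(C*28,92)]]
    else:L=[[(C*28,0),(C*28,22)]]
    return [np.vstack([np.c_[p,np.full(len(p),z)] for p,z in l])/1000 for l in L]
def render(c,n,x,y,yaw,z0):
    S=8;m=np.zeros((400*2,640*2),np.uint8)
    for P in shape(n,yaw):
        q=proj(c,P+[x,y,z0])*2+.5
        cv2.fillConvexPoly(m,cv2.convexHull(np.round(q*16).astype(np.int32)),1,shift=4)
    return m
def fit(c,n,mask,x,y,z0=.004,yaw=0.,ignore=None):
    M=cv2.resize(mask.astype(np.uint8),(1280,800),interpolation=cv2.INTER_NEAREST)
    ok=np.ones_like(M) if ignore is None else 1-cv2.resize(ignore.astype(np.uint8),(1280,800),interpolation=cv2.INTER_NEAREST)
    def f(v):
        r=render(c,n,v[0]/1e3,v[1]/1e3,np.radians(v[2]) if len(v)>2 else 0,z0)*ok
        return 1-(r&M).sum()/max((r|M*ok).sum(),1)
    v0=[x*1e3,y*1e3]+([np.degrees(yaw)] if n=="bottle_mid" else [])
    st=np.vstack([v0]+[np.array(v0)+e for e in np.eye(len(v0))*8])
    o=minimize(f,v0,method='Nelder-Mead',options=dict(initial_simplex=st,xatol=.1,fatol=1e-4))
    return o.x.round(1),round(1-o.fun,3)
E
cat > m4.py <<'E'
from h import *
c=cam("wrist");im=robot.read_camera("wrist")
B={}
for n,x,y in [("bottle_mid",.53,-.255),("jar_mid",.52,-.378),("tin_mid",.448,-.311),("coil_mid",.515,-.312)]:
    B[n]=robot.outline_of("wrist",n)[0]['pixels']
    ig=B["tin_mid"] if n=="coil_mid" else None
    print(n,*fit(c,n,B[n],x,y,yaw=.1,ignore=ig))
g=cv2.cvtColor(im,cv2.COLOR_RGB2GRAY);r=np.zeros_like(g);r[222:282,468:535]=1
k=((g<60)&(r>0)).astype(np.uint8)
cn=max(cv2.findContours(k,0,2)[0],key=cv2.contourArea);q=(back(c,cn[:,0],.036)[:,:2]*1000).astype(np.float32)
print("pad",cv2.fitEllipse(cv2.convexHull(q)),cv2.minEnclosingCircle(q))
E
python3 m4.py
```

```text
bottle_mid [ 541.1 -250.3    9.9] 0.956
jar_mid [ 536.  -383.7] 0.938
tin_mid [ 455.8 -313.7] 0.964
coil_mid [ 522.  -313.6] 0.963
pad ((576.9547729492188, -37.54533386230469), (79.65926361083984, 81.4906005859375), 136.12344360351562) ((576.8108520507812, -37.243289947509766), 40.889495849609375)
```

Emit:
carry_out([
  [-0.026, -0.005, 0.04, 0, 0, 0],
  [-0.026, -0.005, 0.09, 0, 0, 0],
  [-0.026, -0.005, 0.14, 0, 0, 0],
  [-0.026, -0.005, 0.18, 0, 0, 0],
  [-0.026, -0.005, 0.21, 0, 0, 0],
  [-0.026, -0.005, 0.24, 0, 0, 0],
  [-0.026, -0.005, 0.265, 0, 0, 0],
  [-0.026, -0.005, 0.28, 0, 0, 0],
  [-0.026, -0.005, 0.287, 0, 0, 0],
  [-0.026, -0.005, 0.287, 0, 0, 0],
])

```text
t: 5.1
tool_pos: [0.4557, -0.3145, 0.0345]
orientation: [0.0, 3.142, -0.0]
force: [0.6, 0.4, 0.4]
opening: 0.093
gripper_force: 0.0
```

Emit:
carry_out([
  [0, 0, 0, 0, 0, 0],
  [0, 0, 0, 0, 0, 0],
  [0, 0, 0, 0, 0, 0],
  [0, 0, 0, 0, 0, 0],
  [0, 0, 0, 0, 0, 0],
  [0, 0, 0, 0, 0, 0],
], jaw=255, force=25)

```text
t: 5.85
tool_pos: [0.4557, -0.3145, 0.0345]
orientation: [0.0, 3.141, -0.0]
force: [0.1, -0.2, 0.4]
opening: 0.0543
gripper_force: 24.9
```

Emit:
carry_out([
  [0, 0, -0.01, 0, 0, 0],
  [0, 0, -0.035, 0, 0, 0],
  [0, 0, -0.075, 0, 0, 0],
  [0, 0, -0.12, 0, 0, 0],
  [0, 0.03, -0.145, 0, 0, 0],
  [0, 0.08, -0.15, 0, 0, 0],
  [0, 0.135, -0.15, 0, 0, 0],
  [0, 0.19, -0.15, 0, 0, 0],
  [0, 0.245, -0.15, 0, 0, 0],
  [0, 0.3, -0.15, 0, 0, 0],
  [0, 0.35, -0.15, 0, 0, 0],
  [0, 0.39, -0.15, 0, 0, 0],
])

```text
t: 7.35
tool_pos: [0.4552, 0.0776, 0.1848]
orientation: [-0.001, 3.141, 0.0]
force: [0.9, -0.1, -2.7]
opening: 0.0543
gripper_force: 24.9
```

Emit:
carry_out([
  [0.005, 0.04, 0, 0, 0, 0],
  [0.011, 0.09, 0, 0, 0, 0],
  [0.011, 0.14, 0, 0, 0, 0],
  [0.011, 0.175, 0.01, 0, 0, 0],
  [0.011, 0.191, 0.03, 0, 0, 0],
  [0.011, 0.195, 0.06, 0, 0, 0],
  [0.011, 0.195, 0.09, 0, 0, 0],
  [0.011, 0.195, 0.115, 0, 0, 0],
  [0.011, 0.195, 0.135, 0, 0, 0],
  [0.011, 0.195, 0.145, 0, 0, 0],
  [0.011, 0.195, 0.149, 0, 0, 0],
  [0.011, 0.195, 0.15, 0, 0, 0],
])

```text
t: 8.85
tool_pos: [0.4452, 0.2708, 0.0349]
orientation: [0.0, 3.141, 0.001]
force: [-0.2, 0.6, -3.1]
opening: 0.0543
gripper_force: 24.9
```

Emit:
carry_out([
  [0, 0, 0.001, 0, 0, 0],
  [0, 0, 0.0015, 0, 0, 0],
  [0, 0, 0.0015, 0, 0, 0],
])

```text
t: 9.22
tool_pos: [0.4453, 0.2708, 0.0335]
orientation: [0.0, 3.141, 0.001]
force: [-0.4, -0.5, 1.0]
opening: 0.0539
gripper_force: 24.9
```

Emit:
carry_out([
  [0, 0, 0, 0, 0, 0],
  [0, 0, 0, 0, 0, 0],
  [0, 0, 0, 0, 0, 0],
  [0, 0, 0, 0, 0, 0],
  [0, 0, -0.02, 0, 0, 0],
  [0, 0, -0.06, 0, 0, 0],
  [0, 0, -0.11, 0, 0, 0],
  [0, 0, -0.16, 0, 0, 0],
  [0, -0.03, -0.18, 0, 0, 0],
  [0, -0.09, -0.18, 0, 0, 0],
  [-0.01, -0.15, -0.18, 0, 0, 0],
  [-0.02, -0.21, -0.18, 0, 0, 0],
], jaw=0)

```text
t: 10.72
tool_pos: [0.4647, 0.059, 0.2132]
orientation: [-0.001, 3.141, 0.0]
force: [0.8, -0.2, -0.9]
opening: 0.0929
gripper_force: 0.0
```

Emit:
carry_out([
  [-0.01, -0.06, 0, 0, 0, 0],
  [-0.02, -0.12, 0, 0, 0, 0],
  [-0.03, -0.18, 0, 0, 0, 0],
  [-0.04, -0.24, 0, 0, 0, 0],
  [-0.05, -0.3, 0, 0, 0, 0],
  [-0.06, -0.36, 0, 0, 0, 0],
  [-0.071, -0.41, 0, 0, 0, 0],
  [-0.071, -0.4445, 0, 0, 0, 0],
  [-0.071, -0.4445, 0.02, 0, 0, 0],
  [-0.071, -0.4445, 0.04, 0, 0, 0],
  [-0.071, -0.4445, 0.04, 0, 0, 0],
])

```text
t: 12.1
tool_pos: [0.5343, -0.3812, 0.1692]
orientation: [0.002, -3.137, -0.006]
force: [0.9, 0.1, -0.5]
opening: 0.0931
gripper_force: 0.0
```

Emit:
carry_out([
  [0, 0, 0.03, 0, 0, 0],
  [0, 0, 0.065, 0, 0, 0],
  [0, 0, 0.095, 0, 0, 0],
  [0, 0, 0.12, 0, 0, 0],
  [0, 0, 0.132, 0, 0, 0],
  [0, 0, 0.136, 0, 0, 0],
  [0, 0, 0.136, 0, 0, 0],
])

```text
t: 12.98
tool_pos: [0.5362, -0.384, 0.0378]
orientation: [-0.0, 3.141, -0.001]
force: [0.8, 0.3, -0.9]
opening: 0.0929
gripper_force: 0.0
```

Emit:
carry_out([
  [0, 0, 0, 0, 0, 0],
  [0, 0, 0, 0, 0, 0],
  [0, 0, 0, 0, 0, 0],
  [0, 0, 0, 0, 0, 0],
  [0, 0, 0, 0, 0, 0],
], jaw=255, force=25)

```text
t: 13.6
tool_pos: [0.5358, -0.3843, 0.0372]
orientation: [0.001, 3.141, -0.001]
force: [-0.8, -2.4, 1.4]
opening: 0.0614
gripper_force: 25.0
```

Emit:
carry_out([
  [0, 0, -0.01, 0, 0, 0],
  [0, 0, -0.035, 0, 0, 0],
  [0, 0, -0.075, 0, 0, 0],
  [0, 0, -0.12, 0, 0, 0],
  [0, 0.03, -0.145, 0, 0, 0],
  [0, 0.08, -0.15, 0, 0, 0],
  [0, 0.135, -0.15, 0, 0, 0],
  [0, 0.19, -0.15, 0, 0, 0],
  [0, 0.245, -0.15, 0, 0, 0],
  [0, 0.3, -0.15, 0, 0, 0],
  [0, 0.355, -0.15, 0, 0, 0],
  [0, 0.41, -0.15, 0, 0, 0],
])

```text
t: 15.1
tool_pos: [0.5351, 0.028, 0.1871]
orientation: [-0.0, -3.141, -0.0]
force: [1.1, -0.1, -2.1]
opening: 0.0619
gripper_force: 25.0
```

Emit:
carry_out([
  [-0.005, 0.05, 0, 0, 0, 0],
  [-0.014, 0.1, 0, 0, 0, 0],
  [-0.014, 0.15, 0, 0, 0, 0],
  [-0.014, 0.2, 0, 0, 0, 0],
  [-0.014, 0.23, 0.02, 0, 0, 0],
  [-0.014, 0.242, 0.05, 0, 0, 0],
  [-0.014, 0.244, 0.08, 0, 0, 0],
  [-0.014, 0.244, 0.11, 0, 0, 0],
  [-0.014, 0.244, 0.135, 0, 0, 0],
  [-0.014, 0.244, 0.145, 0, 0, 0],
  [-0.014, 0.244, 0.149, 0, 0, 0],
  [-0.014, 0.244, 0.149, 0, 0, 0],
])

```text
t: 16.6
tool_pos: [0.5503, 0.2703, 0.0387]
orientation: [0.0, 3.141, 0.001]
force: [0.1, 0.0, -2.8]
opening: 0.0616
gripper_force: 25.0
```

Emit:
carry_out([
  [0, 0, 0.001, 0, 0, 0],
  [0, 0, 0.0025, 0, 0, 0],
  [0, 0, 0.0025, 0, 0, 0],
])

```text
t: 16.98
tool_pos: [0.5504, 0.2703, 0.0362]
orientation: [0.001, 3.14, 0.001]
force: [0.1, -0.5, 1.6]
opening: 0.0613
gripper_force: 25.0
```

Emit:
carry_out([
  [0, 0, 0, 0, 0, 0],
  [0, 0, 0, 0, 0, 0],
  [0, 0, 0, 0, 0, 0],
  [0, 0, 0, 0, 0, 0],
  [0, 0, -0.02, 0, 0, 0],
  [0, 0, -0.06, 0, 0, 0],
  [0, 0, -0.11, 0, 0, 0],
  [0, 0, -0.16, 0, 0, 0],
  [0, -0.03, -0.18, 0, 0, 0],
  [0, -0.09, -0.18, 0, 0, 0],
  [0.002, -0.15, -0.18, 0, 0, 0],
  [0.005, -0.21, -0.18, 0, 0, 0],
], jaw=0)

```text
t: 18.48
tool_pos: [0.5448, 0.0584, 0.2173]
orientation: [-0.0, 3.139, -0.0]
force: [0.3, -0.2, -0.5]
opening: 0.093
gripper_force: 0.0
```

Emit:
carry_out([
  [0, -0.06, 0, 0, 0, -2],
  [0.002, -0.12, 0, 0, 0, -4],
  [0.004, -0.18, 0, 0, 0, -6],
  [0.004, -0.24, 0, 0, 0, -8],
  [0.004, -0.29, 0, 0, 0, -10],
  [0.004, -0.3106, 0, 0, 0, -10],
  [0.004, -0.3106, 0, 0, 0, -10],
  [0.004, -0.3106, 0, 0, 0, -10],
])

```text
t: 19.48
tool_pos: [0.541, -0.249, 0.2158]
orientation: [-0.275, 3.129, 0.001]
force: [-0.1, 0.7, -0.8]
opening: 0.0927
gripper_force: 0.0
```

```bash
cat > m5.py <<'E'
from h import *
s=robot.read_state();print(s['t'],s['tool_pos'],Ro.from_rotvec(s['orientation']).as_matrix()[:,0].round(3))
c=cam("wrist");im=robot.read_camera("wrist");cv2.imwrite("pics/tray2.png",im[...,::-1])
for n,x,y in [("bottle_mid",.541,-.25),("coil_mid",.522,-.313)]:
    for d in robot.outline_of("wrist",n)[:2]:
        print(n,d['conf'],d['pixel'],*fit(c,n,d['pixels'],x,y,yaw=.17))
E
python3 m5.py
```

```text
19.475 [ 0.54098178 -0.24901687  0.21583063] [-0.985 -0.174 -0.   ]
bottle_mid 0.68 [320.7, 170.8] [ 541.  -250.4   11.1] 0.963
coil_mid 0.96 [261.5, 138.9] [ 522.9 -313.8] 0.972
coil_mid 0.81 [280.5, 283.1] [ 522. -313.] 0.0
```

View pics/tray2.png

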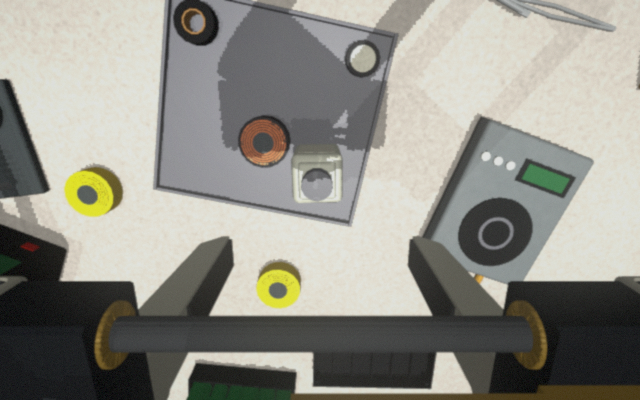

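The wrist view shows the bottle at (318,175), square to the image, and the coil at (263,141), now free on its other sides. Both agree with the earlier fits.

Emit:
carry_out([
  [0, 0, 0.03, 0, 0, 0],
  [0, 0, 0.07, 0, 0, 0],
  [0, 0, 0.11, 0, 0, 0],
  [0, 0, 0.14, 0, 0, 0],
  [0, 0, 0.165, 0, 0, 0],
  [0, 0, 0.177, 0, 0, 0],
  [0, 0, 0.18, 0, 0, 0],
  [0, 0, 0.18, 0, 0, 0],
])

```text
t: 20.62
tool_pos: [0.5413, -0.2506, 0.0363]
orientation: [-0.274, 3.129, -0.001]
force: [0.3, -0.9, 0.1]
opening: 0.093
gripper_force: 0.0
```

Emit:
carry_out([
  [0, 0, 0, 0, 0, 0],
  [0, 0, 0, 0, 0, 0],
  [0, 0, 0, 0, 0, 0],
  [0, 0, 0, 0, 0, 0],
  [0, 0, 0, 0, 0, 0],
  [0, 0, 0, 0, 0, 0],
], jaw=255, force=20)

```text
t: 21.38
tool_pos: [0.5407, -0.2506, 0.0354]
orientation: [-0.273, 3.13, -0.0]
force: [-0.2, -1.1, 1.2]
opening: 0.0497
gripper_force: 20.0
```

Emit:
carry_out([
  [0, 0, -0.01, 0, 0, 0],
  [0, 0, -0.035, 0, 0, 0],
  [0, 0, -0.075, 0, 0, 0],
  [0, 0, -0.12, 0, 0, 0],
  [-0.003, 0.03, -0.145, 0, 0, 0],
  [-0.008, 0.08, -0.15, 0, 0, 0],
  [-0.014, 0.135, -0.15, 0, 0, 0],
  [-0.02, 0.19, -0.15, 0, 0, 0],
  [-0.025, 0.245, -0.15, 0, 0, 0],
  [-0.031, 0.3, -0.15, 0, 0, 0],
  [-0.037, 0.355, -0.15, 0, 0, 0],
  [-0.042, 0.41, -0.15, 0, 0, 0],
])

```text
t: 22.88
tool_pos: [0.5105, 0.1625, 0.1861]
orientation: [-0.273, 3.129, 0.0]
force: [1.0, 0.2, -0.5]
opening: 0.05
gripper_force: 20.0
```

Emit:
carry_out([
  [-0.006, 0.05, 0, 0, 0, 0],
  [-0.011, 0.1, 0, 0, 0, 0],
  [-0.016, 0.15, 0, 0, 0, 0],
  [-0.021, 0.195, 0, 0, 0, 0],
  [-0.0225, 0.212, 0.02, 0, 0, 0],
  [-0.0225, 0.214, 0.05, 0, 0, 0],
  [-0.0225, 0.214, 0.08, 0, 0, 0],
  [-0.0225, 0.214, 0.11, 0, 0, 0],
  [-0.0225, 0.214, 0.135, 0, 0, 0],
  [-0.0225, 0.214, 0.145, 0, 0, 0],
  [-0.0225, 0.214, 0.149, 0, 0, 0],
  [-0.0225, 0.214, 0.149, 0, 0, 0],
])

```text
t: 24.38
tool_pos: [0.4964, 0.3753, 0.037]
orientation: [-0.273, 3.129, 0.001]
force: [0.6, -0.0, -1.8]
opening: 0.05
gripper_force: 20.0
```

Emit:
carry_out([
  [0, 0, 0.001, 0, 0, 0],
  [0, 0, 0.0024, 0, 0, 0],
  [0, 0, 0.0024, 0, 0, 0],
])

```text
t: 24.75
tool_pos: [0.4963, 0.3755, 0.0344]
orientation: [-0.273, 3.129, 0.001]
force: [0.3, 1.0, 0.0]
opening: 0.0502
gripper_force: 20.0
```

Emit:
carry_out([
  [0, 0, 0, 0, 0, 0],
  [0, 0, 0, 0, 0, 0],
  [0, 0, 0, 0, 0, 0],
  [0, 0, 0, 0, 0, 0],
  [0, 0, -0.02, 0, 0, 0],
  [0, 0, -0.06, 0, 0, 0],
  [0, 0, -0.11, 0, 0, 0],
  [0, 0, -0.16, 0, 0, 0],
  [0.004, -0.03, -0.18, 0, 0, 0],
  [0.012, -0.09, -0.18, 0, 0, 2],
  [0.02, -0.15, -0.18, 0, 0, 4],
  [0.029, -0.21, -0.18, 0, 0, 6],
], jaw=0)

```text
t: 26.25
tool_pos: [0.504, 0.1618, 0.2159]
orientation: [-0.108, 3.137, 0.0]
force: [0.4, -0.5, 0.5]
opening: 0.0929
gripper_force: 0.0
```

```bash
python3 - <<'E'
from plant import robot;import cv2
s=robot.read_state();print(s['tool_pos'],s['orientation'])
cv2.imwrite("pics/side1.png",robot.read_camera("side")[80:380,180:420,::-1].repeat(2,0).repeat(2,1))
E
```

```text
[0.50395293 0.16177878 0.21585306] [-1.08284450e-01  3.13736064e+00  4.49488056e-04]
```

View pics/side1.png

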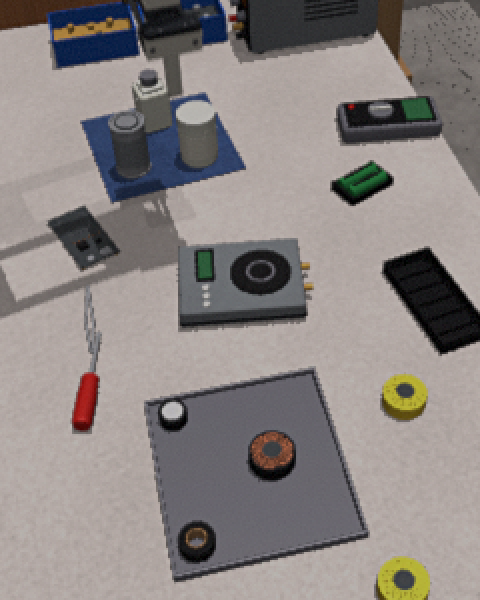

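All three containers stand on the mat: tin (128,145), bottle (150,105) and jar (197,135) in the doubled crop. Only the coil (272,455), the flux pot and the tape remain in the tray.

Emit:
carry_out([
  [0.002, -0.06, 0, 0, 0, 1],
  [0.004, -0.12, 0, 0, 0, 2],
  [0.006, -0.18, 0, 0, 0, 3],
  [0.008, -0.24, 0, 0, 0, 4],
  [0.01, -0.3, 0, 0, 0, 4],
  [0.012, -0.36, 0, 0, 0, 4],
  [0.0137, -0.42, 0, 0, 0, 4],
  [0.0144, -0.465, 0, 0, 0, 4],
  [0.0144, -0.4757, 0.03, 0, 0, 4],
  [0.0144, -0.4757, 0.07, 0, 0, 4],
  [0.0144, -0.4757, 0.11, 0, 0, 4],
  [0.0144, -0.4757, 0.14, 0, 0, 4],
])

```text
t: 27.8
tool_pos: [0.5223, -0.3121, 0.0736]
orientation: [-0.001, -3.141, -0.0]
force: [1.1, 0.6, -0.4]
opening: 0.0929
gripper_force: 0.0
```

Emit:
carry_out([
  [0, 0, 0, 0, 0, 0],
  [0, 0, 0.02, 0, 0, 0],
  [0, 0, 0.04, 0, 0, 0],
  [0, 0, 0.055, 0, 0, 0],
  [0, 0, 0.063, 0, 0, 0],
  [0, 0, 0.063, 0, 0, 0],
])

```text
t: 28.55
tool_pos: [0.522, -0.3118, 0.0101]
orientation: [-0.0, -3.14, -0.001]
force: [-0.4, 1.3, 0.3]
opening: 0.0931
gripper_force: 0.0
```

Emit:
carry_out([
  [-0.0007, -0.002, 0.0015, 0, 0, 0],
  [-0.0007, -0.002, 0.0033, 0, 0, 0],
  [-0.0007, -0.002, 0.0033, 0, 0, 0],
])

```text
t: 28.92
tool_pos: [0.5233, -0.3143, 0.0078]
orientation: [0.0, 3.141, -0.0]
force: [-0.5, -0.2, 0.4]
opening: 0.093
gripper_force: 0.0
```

Emit:
carry_out([
  [0, 0, 0, 0, 0, 0],
  [0, 0, 0, 0, 0, 0],
  [0, 0, 0, 0, 0, 0],
  [0, 0, 0, 0, 0, 0],
  [0, 0, 0, 0, 0, 0],
  [0, 0, 0, 0, 0, 0],
], jaw=255, force=20)

```text
t: 29.68
tool_pos: [0.5232, -0.3141, 0.0077]
orientation: [0.0, 3.142, 0.0]
force: [-0.9, -0.0, -0.5]
opening: 0.0375
gripper_force: 0.0
```

```bash
python3 - <<'E'
from plant import robot;import cv2
s=robot.read_state();print(s['t'],s['opening'],s['gripper_force'],s['tool_pos'])
cv2.imwrite("pics/w3.png",robot.read_camera("wrist")[...,::-1])
E
```

```text
29.675 0.03752970379236736 0.0 [ 0.52322943 -0.31414119  0.0076515 ]
```

View pics/w3.png

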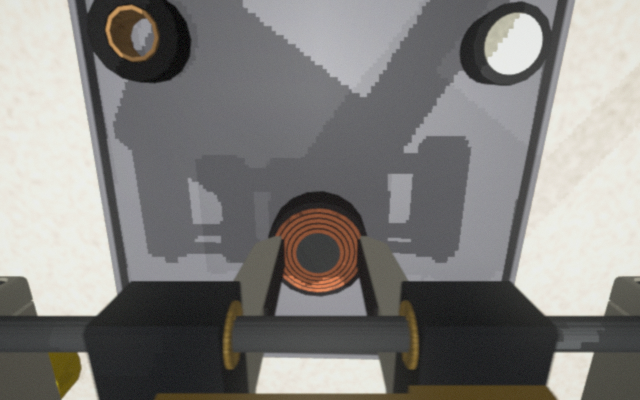

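The coil, at (319,250), has slipped towards the robot, out from between the narrowed fingers. I'll measure where it is now.

```bash
cat > m6.py <<'E'
from h import *
import sys
s=robot.read_state();print(s['t'],s['tool_pos'],s['opening'],s['gripper_force'])
c=cam("wrist");im=robot.read_camera("wrist");cv2.imwrite("pics/c.png",im[...,::-1])
z0=float(sys.argv[1]);d=robot.outline_of("wrist","coil_mid")[0]
print(d['conf'],d['pixel'],back(c,[d['pixel']],z0+.022),*fit(c,"coil_mid",d['pixels'],*back(c,[d['pixel']],z0+.022)[0,:2],z0=z0))
hsv=cv2.cvtColor(im,cv2.COLOR_RGB2HSV);k=((hsv[...,0]<16)&(hsv[...,1]>110)&(hsv[...,2]>70)).astype(np.uint8)
k=cv2.morphologyEx(k,3,np.ones((5,5)))
for cn in cv2.findContours(k,0,2)[0]:
    if cv2.contourArea(cn)>300:
        q=(back(c,cn[:,0],z0+.022)[:,:2]*1000).astype(np.float32);print("copper",cn[:,0].mean(0),cv2.fitEllipse(q),cv2.minEnclosingCircle(q))
E
python3 m6.py .004
```

```text
29.725 [ 0.52323638 -0.31415976  0.00764824] 0.03356430520247471 0.0
0.93 [64.2, 368.7] [[ 0.6007511  -0.46646383  0.026     ]] [ 635.6 -484.7] 0.249
copper [315.25409836 247.1147541 ] ((522.8681640625, -313.4049377441406), (44.298580169677734, 50.13872528076172), 89.36487579345703) ((523.2432861328125, -313.68896484375), 24.778160095214844)
copper [127.01639344  34.19672131] ((416.64288330078125, -396.6156311035156), (16.29899024963379, 21.772050857543945), 113.68843841552734) ((416.2955017089844, -397.1461181640625), 11.638607025146484)
```

```bash
python3 - <<'E'
from h import *
w=cv2.imread("pics/c.png")[170:330,240:400];s=robot.read_camera("side")[...,::-1]
u,v=proj(cam("side"),[.523,-.314,.02])[0].astype(int);print(u,v)
sc=s[v-40:v+40,u-40:u+40]
f=lambda i:cv2.resize(i,(400,400),interpolation=cv2.INTER_CUBIC)
cv2.imwrite("pics/z1.png",np.hstack([f(w),f(sc)]))
E
```

```text
315 306
```

View pics/z1.png

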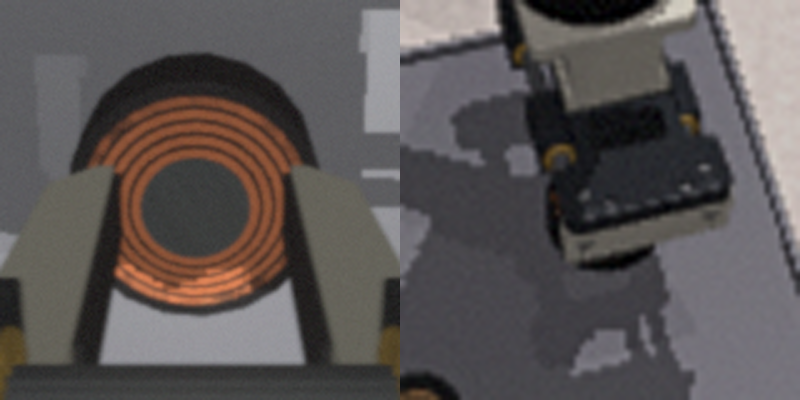

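The fingers are above the coil, and the coil hasn't moved (it is still at 0.523, −0.313). The real tips evidently sit about 20 mm short of the reported TCP. I'll open, lower gently with the force under watch, and try again.

Emit:
carry_out([
  [0, 0, 0, 0, 0, 0],
  [0, 0, 0, 0, 0, 0],
  [0, 0, 0, 0, 0, 0],
  [0, 0, 0, 0, 0, 0],
  [0, 0, 0, 0, 0, 0],
  [0, 0, 0, 0, 0, 0],
  [0, 0, 0.002, 0, 0, 0],
  [0, 0, 0.004, 0, 0, 0],
  [0, 0, 0.004, 0, 0, 0],
], jaw=0)

```text
t: 31.0
tool_pos: [0.5229, -0.314, 0.0032]
orientation: [-0.0, -3.141, -0.001]
force: [-0.3, 0.1, -0.2]
opening: 0.0928
gripper_force: 0.0
```

Emit:
carry_out([
  [0, 0, 0.002, 0, 0, 0],
  [0, 0, 0.004, 0, 0, 0],
  [0, 0, 0.004, 0, 0, 0],
])

```text
t: 31.38
tool_pos: [0.523, -0.314, -0.0007]
orientation: [-0.0, -3.141, -0.001]
force: [0.4, -0.6, 0.7]
opening: 0.0928
gripper_force: 0.0
```

Emit:
carry_out([
  [0, 0, 0.002, 0, 0, 0],
  [0, 0, 0.004, 0, 0, 0],
  [0, 0, 0.004, 0, 0, 0],
])

```text
t: 31.75
tool_pos: [0.523, -0.314, -0.0047]
orientation: [-0.0, -3.141, -0.0]
force: [-0.1, -0.6, 0.4]
opening: 0.093
gripper_force: 0.0
```

Emit:
carry_out([
  [0, 0, 0.002, 0, 0, 0],
  [0, 0, 0.004, 0, 0, 0],
  [0, 0, 0.004, 0, 0, 0],
])

```text
t: 32.12
tool_pos: [0.523, -0.314, -0.0087]
orientation: [-0.0, -3.141, -0.0]
force: [-0.3, -0.2, 0.9]
opening: 0.0927
gripper_force: 0.0
```

Emit:
carry_out([
  [0, 0, 0, 0, 0, 0],
  [0, 0, 0, 0, 0, 0],
  [0, 0, 0, 0, 0, 0],
  [0, 0, 0, 0, 0, 0],
  [0, 0, 0, 0, 0, 0],
  [0, 0, 0, 0, 0, 0],
], jaw=255, force=15)

```text
t: 32.88
tool_pos: [0.5232, -0.3142, -0.0083]
orientation: [0.0, 3.142, -0.0]
force: [-0.6, -0.3, 1.0]
opening: 0.0557
gripper_force: 15.0
```

Emit:
carry_out([
  [0, 0, -0.008, 0, 0, 0],
  [0, 0, -0.03, 0, 0, 0],
  [0, 0, -0.07, 0, 0, 0],
  [0, 0, -0.11, 0, 0, 0],
  [-0.01, 0.03, -0.14, 0, 0, 0],
  [-0.02, 0.08, -0.15, 0, 0, 0],
  [-0.03, 0.13, -0.15, 0, 0, 0],
  [-0.04, 0.18, -0.15, 0, 0, 0],
  [-0.05, 0.23, -0.15, 0, 0, 0],
  [-0.054, 0.265, -0.15, 0, 0, 0],
  [-0.054, 0.2767, -0.15, 0, 0, 0],
  [-0.054, 0.2767, -0.15, 0, 0, 0],
])

```text
t: 34.38
tool_pos: [0.5773, -0.0373, 0.1419]
orientation: [-0.001, 3.141, -0.001]
force: [-0.5, 0.2, -0.8]
opening: 0.0554
gripper_force: 15.0
```

```bash
python3 - <<'E'
from h import *
s=robot.read_state();print(s['tool_pos'],s['opening'])
c=cam("wrist");im=robot.read_camera("wrist")
print("pad proj",proj(c,[.577,-.0375,.036]))
for k in range(0,1):
    P=np.c_[C*42,np.full(40,36)]/1000+[.577,-.0375,0]
o=im[...,::-1].copy()
for u,v in proj(c,P):cv2.circle(o,(int(u),int(v)),1,(0,0,255),-1)
cv2.imwrite("pics/pad.png",o)
E
```

```text
[ 0.57725137 -0.03728874  0.14191805] 0.055421669238515096
pad proj [[318.16982378 188.79493027]]
```

View pics/pad.png

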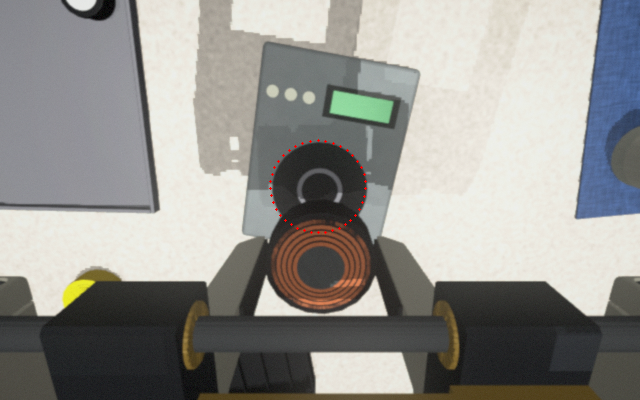

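The dotted pad prediction matches the real pad, whose centre is about (320,187). The coil is held level at (321,266). Now I'll lower it.

Emit:
carry_out([
  [0.001, 0.001, 0.03, 0, 0, 0],
  [0.001, 0.001, 0.06, 0, 0, 0],
  [0.001, 0.001, 0.085, 0, 0, 0],
  [0.001, 0.001, 0.103, 0, 0, 0],
  [0.001, 0.001, 0.112, 0, 0, 0],
  [0.001, 0.001, 0.116, 0, 0, 0],
  [0.001, 0.001, 0.117, 0, 0, 0],
  [0.001, 0.001, 0.117, 0, 0, 0],
])

```text
t: 35.42
tool_pos: [0.5769, -0.0365, 0.0254]
orientation: [0.0, 3.14, -0.0]
force: [-0.3, -0.1, -1.3]
opening: 0.0555
gripper_force: 15.0
```

Emit:
carry_out([
  [0, 0, 0.0005, 0, 0, 0],
  [0, 0, 0.001, 0, 0, 0],
  [0, 0, 0.001, 0, 0, 0],
])

```text
t: 35.8
tool_pos: [0.5763, -0.0364, 0.0237]
orientation: [0.0, 3.142, -0.0]
force: [-0.9, 0.0, -1.2]
opening: 0.0556
gripper_force: 15.0
```

Emit:
carry_out([
  [0, 0, 0.0005, 0, 0, 0],
  [0, 0, 0.001, 0, 0, 0],
  [0, 0, 0.001, 0, 0, 0],
])

```text
t: 36.17
tool_pos: [0.5764, -0.0365, 0.0236]
orientation: [0.0, 3.142, -0.0]
force: [-5.4, 1.8, 8.6]
opening: 0.0556
gripper_force: 15.0
```

Emit:
carry_out([
  [0, 0, -0.001, 0, 0, 0],
  [0, 0, -0.001, 0, 0, 0],
  [0, 0, -0.001, 0, 0, 0],
  [0, 0, -0.001, 0, 0, 0],
  [0, 0, -0.001, 0, 0, 0],
  [0, 0, -0.02, 0, 0, 0],
  [0, 0, -0.06, 0, 0, 0],
  [0, 0, -0.11, 0, 0, 0],
  [0, 0, -0.16, 0, 0, 0],
  [0.003, 0.03, -0.18, 0, 0, 0],
  [0.006, 0.08, -0.18, 0, 0, 0],
  [0.01, 0.13, -0.18, 0, 0, 0],
], jaw=0)

```text
t: 37.67
tool_pos: [0.5668, 0.0946, 0.2051]
orientation: [0.002, 3.139, 0.0]
force: [-0.2, -0.7, -0.4]
opening: 0.0926
gripper_force: 0.0
```

Emit:
carry_out([
  [0.003, 0.05, 0, 0, 0, 0],
  [0.006, 0.1, 0, 0, 0, 0],
  [0.011, 0.145, 0, 0, 0, 0],
  [0.016, 0.17, 0, 0, 0, 0],
  [0.016, 0.1768, 0, 0, 0, 0],
  [0.016, 0.1768, 0.02, 0, 0, 0],
  [0.016, 0.1768, 0.04, 0, 0, 0],
  [0.016, 0.1768, 0.04, 0, 0, 0],
])

```text
t: 38.67
tool_pos: [0.5486, 0.2684, 0.1588]
orientation: [-0.003, -3.136, 0.004]
force: [0.2, 0.4, -1.2]
opening: 0.0928
gripper_force: 0.0
```

```bash
cat > m7.py <<'E'
from h import *
s=robot.read_state();print(s['t'],s['tool_pos'])
d=robot.read_camera("side");c=cam("side")
for n,x,y,z in [("jar_mid",.55,.27,.003),("tin_mid",.445,.271,.003),("bottle_mid",.496,.375,.003),("coil_mid",.577,-.037,.036)]:
    for o in robot.outline_of("side",n)[:3]:
        r=fit(c,n,o['pixels'],x,y,z0=z,yaw=.17)
        if r[1]>.3:print(n,round(o['conf'],2),*r)
cv2.imwrite("pics/side2.png",d[80:380,180:420,::-1].repeat(2,0).repeat(2,1))
E
python3 m7.py
```

```text
38.675 [0.54856632 0.2684152  0.15879778]
jar_mid 0.56 [551.5 272.1] 0.949
tin_mid 0.74 [444.4 272.5] 0.902
bottle_mid 0.73 [496.8 381.1   5.1] 0.884
coil_mid 0.83 [576.8 -34.7] 0.937
```

View pics/side2.png

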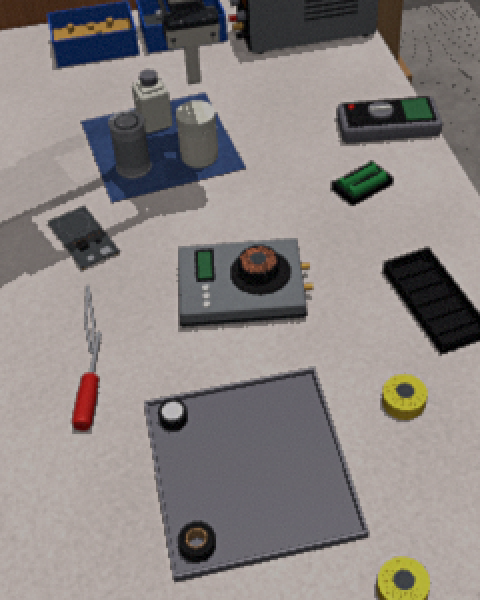

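The coil sits flat on the pad at about (0.577, −0.036). The containers on the mat are as I left them. Next I'll return the jar.

Emit:
carry_out([
  [0, 0, 0, 0, 0, 0],
  [0, 0, 0.04, 0, 0, 0],
  [0, 0, 0.075, 0, 0, 0],
  [0, 0, 0.105, 0, 0, 0],
  [0, 0, 0.12, 0, 0, 0],
  [0, 0, 0.125, 0, 0, 0],
  [0, 0, 0.125, 0, 0, 0],
])

```text
t: 39.8
tool_pos: [0.551, 0.2706, 0.0386]
orientation: [0.0, 3.14, 0.001]
force: [-0.4, -0.4, -0.1]
opening: 0.0932
gripper_force: 0.0
```

Emit:
carry_out([
  [0, 0, 0, 0, 0, 0],
  [0, 0, 0, 0, 0, 0],
  [0, 0, 0, 0, 0, 0],
  [0, 0, 0, 0, 0, 0],
  [0, 0, 0, 0, 0, 0],
], jaw=255, force=25)

```text
t: 40.42
tool_pos: [0.5506, 0.2703, 0.038]
orientation: [0.0, 3.141, -0.0]
force: [0.4, -1.7, 2.1]
opening: 0.0614
gripper_force: 25.0
```

Emit:
carry_out([
  [0, 0, -0.01, 0, 0, 0],
  [0, 0, -0.035, 0, 0, 0],
  [0, 0, -0.075, 0, 0, 0],
  [0, 0, -0.12, 0, 0, 0],
  [0, -0.03, -0.145, 0, 0, 0],
  [0, -0.08, -0.15, 0, 0, 0],
  [0.002, -0.135, -0.15, 0, 0, 0],
  [0.004, -0.19, -0.15, 0, 0, 0],
  [0.006, -0.245, -0.15, 0, 0, 0],
  [0.008, -0.3, -0.15, 0, 0, 0],
  [0.01, -0.355, -0.15, 0, 0, 0],
  [0.012, -0.41, -0.15, 0, 0, 0],
])

```text
t: 41.92
tool_pos: [0.5378, -0.1412, 0.188]
orientation: [0.0, 3.141, 0.0]
force: [1.5, 0.4, -2.9]
opening: 0.0616
gripper_force: 25.0
```

Emit:
carry_out([
  [0.0026, -0.055, 0, 0, 0, 0],
  [0.0026, -0.11, 0, 0, 0, 0],
  [0.0026, -0.165, 0, 0, 0, 0],
  [0.0026, -0.21, 0, 0, 0, 0],
  [0.0026, -0.236, 0.01, 0, 0, 0],
  [0.0026, -0.2446, 0.04, 0, 0, 0],
  [0.0026, -0.2446, 0.075, 0, 0, 0],
  [0.0026, -0.2446, 0.105, 0, 0, 0],
  [0.0026, -0.2446, 0.13, 0, 0, 0],
  [0.0026, -0.2446, 0.142, 0, 0, 0],
  [0.0026, -0.2446, 0.147, 0, 0, 0],
  [0.0026, -0.2446, 0.147, 0, 0, 0],
])

```text
t: 43.42
tool_pos: [0.536, -0.3845, 0.0414]
orientation: [0.0, 3.141, -0.001]
force: [0.3, -0.1, -2.4]
opening: 0.0615
gripper_force: 25.0
```

Emit:
carry_out([
  [0, 0, 0.001, 0, 0, 0],
  [0, 0, 0.0022, 0, 0, 0],
  [0, 0, 0.0022, 0, 0, 0],
])

```text
t: 43.8
tool_pos: [0.536, -0.3846, 0.0391]
orientation: [0.0, 3.141, -0.001]
force: [-0.4, -0.5, -1.8]
opening: 0.0619
gripper_force: 25.0
```

Emit:
carry_out([
  [0, 0, 0.0005, 0, 0, 0],
  [0, 0, 0.0007, 0, 0, 0],
  [0, 0, 0.0007, 0, 0, 0],
])

```text
t: 44.18
tool_pos: [0.5363, -0.3847, 0.039]
orientation: [0.0, 3.14, -0.001]
force: [-0.3, 1.2, 5.2]
opening: 0.0616
gripper_force: 25.0
```

Emit:
carry_out([
  [0, 0, 0, 0, 0, 0],
  [0, 0, 0, 0, 0, 0],
  [0, 0, 0, 0, 0, 0],
  [0, 0, 0, 0, 0, 0],
  [0, 0, -0.02, 0, 0, 0],
  [0, 0, -0.06, 0, 0, 0],
  [0, 0, -0.11, 0, 0, 0],
  [0, 0, -0.16, 0, 0, 0],
  [0.003, 0.03, -0.17, 0, 0, 0],
  [0.01, 0.085, -0.17, 0, 0, 0],
  [0.02, 0.14, -0.17, 0, 0, 0],
  [0.03, 0.2, -0.17, 0, 0, 0],
], jaw=0)

```text
t: 45.68
tool_pos: [0.5055, -0.183, 0.2096]
orientation: [0.001, 3.139, -0.001]
force: [0.6, 0.3, -0.1]
opening: 0.0928
gripper_force: 0.0
```

Emit:
carry_out([
  [0.009, 0.06, 0, 0, 0, 0],
  [0.018, 0.12, 0, 0, 0, 0],
  [0.027, 0.18, 0, 0, 0, 0],
  [0.036, 0.24, 0, 0, 0, 0],
  [0.045, 0.3, 0, 0, 0, 0],
  [0.054, 0.36, 0, 0, 0, 0],
  [0.06, 0.41, 0, 0, 0, 0],
  [0.061, 0.45, 0, 0, 0, 0],
  [0.061, 0.4555, 0.01, 0, 0, 0],
  [0.061, 0.4555, 0.03, 0, 0, 0],
  [0.061, 0.4555, 0.06, 0, 0, 0],
  [0.061, 0.4555, 0.06, 0, 0, 0],
])

```text
t: 47.18
tool_pos: [0.4427, 0.2687, 0.1442]
orientation: [-0.003, -3.136, 0.005]
force: [-1.1, 0.3, -0.2]
opening: 0.0934
gripper_force: 0.0
```

Emit:
carry_out([
  [0, 0, 0, 0, 0, 0],
  [0, 0, 0.035, 0, 0, 0],
  [0, 0, 0.07, 0, 0, 0],
  [0, 0, 0.095, 0, 0, 0],
  [0, 0, 0.108, 0, 0, 0],
  [0, 0, 0.112, 0, 0, 0],
  [0, 0, 0.112, 0, 0, 0],
])

```text
t: 48.05
tool_pos: [0.4456, 0.2715, 0.0368]
orientation: [0.001, 3.14, 0.001]
force: [0.7, -1.0, -0.2]
opening: 0.0929
gripper_force: 0.0
```

Emit:
carry_out([
  [0, 0, 0, 0, 0, 0],
  [0, 0, 0, 0, 0, 0],
  [0, 0, 0, 0, 0, 0],
  [0, 0, 0, 0, 0, 0],
  [0, 0, 0, 0, 0, 0],
  [0, 0, 0, 0, 0, 0],
], jaw=255, force=25)

```text
t: 48.8
tool_pos: [0.4448, 0.2712, 0.0358]
orientation: [0.0, 3.142, -0.0]
force: [0.2, -0.2, 1.7]
opening: 0.0541
gripper_force: 24.9
```

Emit:
carry_out([
  [0, 0, -0.01, 0, 0, 0],
  [0, 0, -0.035, 0, 0, 0],
  [0, 0, -0.075, 0, 0, 0],
  [0, 0, -0.12, 0, 0, 0],
  [0, -0.03, -0.145, 0, 0, 0],
  [0, -0.08, -0.15, 0, 0, 0],
  [-0.002, -0.135, -0.15, 0, 0, 0],
  [-0.004, -0.19, -0.15, 0, 0, 0],
  [-0.006, -0.245, -0.15, 0, 0, 0],
  [-0.008, -0.3, -0.15, 0, 0, 0],
  [-0.009, -0.355, -0.15, 0, 0, 0],
  [-0.0104, -0.41, -0.15, 0, 0, 0],
])

```text
t: 50.3
tool_pos: [0.4547, -0.1404, 0.1863]
orientation: [0.0, 3.141, -0.0]
force: [1.2, 0.3, -2.9]
opening: 0.0543
gripper_force: 24.9
```

Emit:
carry_out([
  [0, -0.055, 0, 0, 0, 0],
  [0, -0.11, 0, 0, 0, 0],
  [0, -0.15, 0, 0, 0, 0],
  [0, -0.17, 0.01, 0, 0, 0],
  [0, -0.1757, 0.035, 0, 0, 0],
  [0, -0.1757, 0.065, 0, 0, 0],
  [0, -0.1757, 0.095, 0, 0, 0],
  [0, -0.1757, 0.12, 0, 0, 0],
  [0, -0.1757, 0.137, 0, 0, 0],
  [0, -0.1757, 0.145, 0, 0, 0],
  [0, -0.1757, 0.147, 0, 0, 0],
  [0, -0.1757, 0.147, 0, 0, 0],
])

```text
t: 51.8
tool_pos: [0.4556, -0.3148, 0.0396]
orientation: [0.0, 3.141, -0.001]
force: [-0.4, -0.2, -2.6]
opening: 0.0538
gripper_force: 24.9
```

Contact should come at z ≈ 0.0368.

Emit:
carry_out([
  [0, 0, 0.0012, 0, 0, 0],
  [0, 0, 0.0025, 0, 0, 0],
  [0, 0, 0.0032, 0, 0, 0],
  [0, 0, 0.0032, 0, 0, 0],
])

```text
t: 52.3
tool_pos: [0.4557, -0.315, 0.0368]
orientation: [0.0, 3.14, -0.002]
force: [-1.1, 0.5, 4.9]
opening: 0.0539
gripper_force: 25.0
```

Emit:
carry_out([
  [0, 0, 0, 0, 0, 0],
  [0, 0, 0, 0, 0, 0],
  [0, 0, 0, 0, 0, 0],
  [0, 0, 0, 0, 0, 0],
  [0, 0, -0.02, 0, 0, 0],
  [0, 0, -0.06, 0, 0, 0],
  [0, 0, -0.11, 0, 0, 0],
  [0, 0, -0.16, 0, 0, 0],
  [0, 0.03, -0.17, 0, 0, 0],
  [0, 0.085, -0.17, 0, 0, 0],
  [-0.005, 0.14, -0.17, 0, 0, 0],
  [-0.01, 0.2, -0.17, 0, 0, 0],
], jaw=0)

```text
t: 53.8
tool_pos: [0.4652, -0.1132, 0.2074]
orientation: [0.002, 3.139, -0.001]
force: [-0.4, 0.0, 0.2]
opening: 0.0931
gripper_force: 0.0
```

Emit:
carry_out([
  [-0.004, 0.06, 0, 0, 0, -2],
  [-0.008, 0.12, 0, 0, 0, -4],
  [-0.012, 0.18, 0, 0, 0, -6],
  [-0.016, 0.24, 0, 0, 0, -8],
  [-0.02, 0.3, 0, 0, 0, -10],
  [-0.024, 0.36, 0, 0, 0, -10],
  [-0.028, 0.42, 0, 0, 0, -10],
  [-0.0306, 0.465, 0, 0, 0, -10],
  [-0.0306, 0.488, 0.01, 0, 0, -10],
  [-0.0306, 0.4905, 0.03, 0, 0, -10],
  [-0.0306, 0.4905, 0.05, 0, 0, -10],
  [-0.0306, 0.4905, 0.05, 0, 0, -10],
])

```text
t: 55.3
tool_pos: [0.4944, 0.3738, 0.1526]
orientation: [0.271, -3.125, 0.004]
force: [-0.7, -0.4, -0.6]
opening: 0.0929
gripper_force: 0.0
```

Emit:
carry_out([
  [0, 0, 0, 0, 0, 0],
])

```text
t: 55.42
tool_pos: [0.4961, 0.3751, 0.1558]
orientation: [-0.271, 3.13, -0.0]
force: [0.1, 0.8, 0.1]
opening: 0.0934
gripper_force: 0.0
```

Now descend to z ≈ 0.0355.

Emit:
carry_out([
  [0, 0, 0.035, 0, 0, 0],
  [0, 0, 0.07, 0, 0, 0],
  [0, 0, 0.1, 0, 0, 0],
  [0, 0, 0.116, 0, 0, 0],
  [0, 0, 0.12, 0, 0, 0],
  [0, 0, 0.12, 0, 0, 0],
])

```text
t: 56.18
tool_pos: [0.4966, 0.3764, 0.0368]
orientation: [-0.273, 3.128, 0.001]
force: [0.2, -0.2, -0.2]
opening: 0.0931
gripper_force: 0.0
```

Emit:
carry_out([
  [0, 0, 0, 0, 0, 0],
  [0, 0, 0, 0, 0, 0],
  [0, 0, 0, 0, 0, 0],
  [0, 0, 0, 0, 0, 0],
  [0, 0, 0, 0, 0, 0],
  [0, 0, 0, 0, 0, 0],
], jaw=255, force=20)

```text
t: 56.92
tool_pos: [0.4958, 0.376, 0.0355]
orientation: [0.273, -3.13, 0.0]
force: [1.1, -1.3, 0.1]
opening: 0.05
gripper_force: 20.0
```

Emit:
carry_out([
  [0, 0, -0.01, 0, 0, 0],
  [0, 0, -0.035, 0, 0, 0],
  [0, 0, -0.075, 0, 0, 0],
  [0, 0, -0.12, 0, 0, 0],
  [0.003, -0.03, -0.145, 0, 0, 0],
  [0.008, -0.08, -0.15, 0, 0, 0],
  [0.014, -0.135, -0.15, 0, 0, 0],
  [0.02, -0.19, -0.15, 0, 0, 0],
  [0.025, -0.245, -0.15, 0, 0, 0],
  [0.031, -0.3, -0.15, 0, 0, 0],
  [0.037, -0.355, -0.15, 0, 0, 0],
  [0.042, -0.41, -0.15, 0, 0, 0],
])

```text
t: 58.42
tool_pos: [0.5255, -0.0367, 0.1864]
orientation: [-0.274, 3.129, -0.0]
force: [1.0, 0.6, -0.5]
opening: 0.0498
gripper_force: 20.0
```

Emit:
carry_out([
  [0.006, -0.05, 0, 0, 0, 0],
  [0.011, -0.1, 0, 0, 0, 0],
  [0.016, -0.15, 0, 0, 0, 0],
  [0.021, -0.195, 0, 0, 0, 0],
  [0.0225, -0.212, 0.02, 0, 0, 0],
  [0.0225, -0.2145, 0.05, 0, 0, 0],
  [0.0225, -0.2145, 0.08, 0, 0, 0],
  [0.0225, -0.2145, 0.11, 0, 0, 0],
  [0.0225, -0.2145, 0.135, 0, 0, 0],
  [0.0225, -0.2145, 0.145, 0, 0, 0],
  [0.0225, -0.2145, 0.147, 0, 0, 0],
  [0.0225, -0.2145, 0.147, 0, 0, 0],
])

```text
t: 59.92
tool_pos: [0.5413, -0.2503, 0.0395]
orientation: [-0.274, 3.128, -0.001]
force: [-0.2, -0.1, -1.3]
opening: 0.0502
gripper_force: 20.0
```

Emit:
carry_out([
  [0, 0, 0.0012, 0, 0, 0],
  [0, 0, 0.0022, 0, 0, 0],
  [0, 0, 0.0022, 0, 0, 0],
])

```text
t: 60.3
tool_pos: [0.5406, -0.2503, 0.0366]
orientation: [-0.273, 3.129, -0.0]
force: [0.1, 0.5, -0.8]
opening: 0.0496
gripper_force: 20.0
```

Emit:
carry_out([
  [0, 0, 0.0005, 0, 0, 0],
  [0, 0, 0.0008, 0, 0, 0],
  [0, 0, 0.0008, 0, 0, 0],
])

```text
t: 60.68
tool_pos: [0.5408, -0.2503, 0.0365]
orientation: [-0.273, 3.129, -0.0]
force: [-2.3, 1.0, 5.1]
opening: 0.05
gripper_force: 20.0
```

Contact. Release, rise and back off so I can check.

Emit:
carry_out([
  [0, 0, 0, 0, 0, 0],
  [0, 0, 0, 0, 0, 0],
  [0, 0, 0, 0, 0, 0],
  [0, 0, 0, 0, 0, 0],
  [0, 0, 0, 0, 0, 0],
  [0, 0, -0.02, 0, 0, 0],
  [0, 0, -0.06, 0, 0, 0],
  [0, 0, -0.11, 0, 0, 0],
  [0, 0, -0.16, 0, 0, 0],
  [0.03, 0, -0.2, 0, 0, 0],
  [0.06, 0, -0.22, 0, 0, 0],
  [0.09, 0, -0.24, 0, 0, 0],
], jaw=0)

```text
t: 62.18
tool_pos: [0.4513, -0.266, 0.2785]
orientation: [-0.274, 3.128, -0.003]
force: [0.1, -0.1, -0.9]
opening: 0.0932
gripper_force: 0.0
```

Emit:
carry_out([
  [0, 0, 0, 0, 0, 0],
  [0, 0, 0, 0, 0, 0],
  [0, 0, 0, 0, 0, 0],
  [0, 0, 0, 0, 0, 0],
])

```text
t: 62.68
tool_pos: [0.4521, -0.2653, 0.2746]
orientation: [0.274, -3.128, -0.002]
force: [0.2, 0.6, -0.1]
opening: 0.0928
gripper_force: 0.0
```

```bash
python3 - <<'E'
from h import *
s=robot.read_state();print(s['t'],s['tool_pos'])
c=cam("wrist");im=robot.read_camera("wrist");cv2.imwrite("pics/end.png",im[...,::-1])
for n,x,y,z in [("bottle_mid",.541,-.25,.004),("jar_mid",.536,-.384,.004),("tin_mid",.456,-.314,.004),("coil_mid",.577,-.037,.036)]:
    for o in robot.outline_of("wrist",n)[:3]:
        r=fit(c,n,o['pixels'],x,y,z0=z,yaw=.17)
        if r[1]>.3:print(n,round(o['conf'],2),*r)
E
```

```text
62.675 [ 0.4520812  -0.26532008  0.27461091]
bottle_mid 0.73 [ 540.2 -248.1   10.5] 0.947
jar_mid 0.92 [ 536.7 -383.7] 0.909
tin_mid 0.63 [ 455.4 -313.4] 0.931
coil_mid 0.59 [575.5 -34.1] 0.376
```

View pics/end.png

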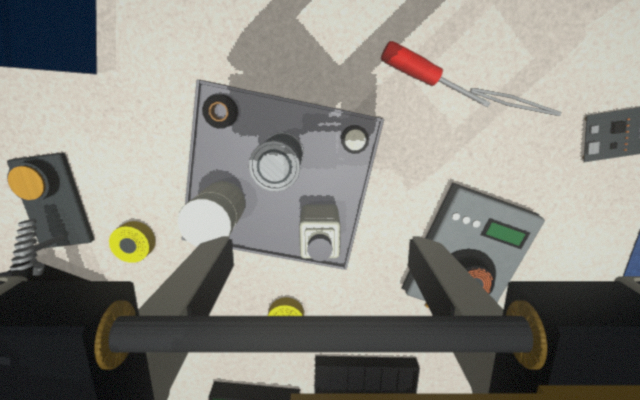

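The jar (205,220), tin (274,166) and bottle (319,240) stand upright, each within about 2–3 mm of where it started. The coil is on the tester pad at (478,278), half hidden by a finger. I'll hand the job in.

```bash
python3 -c "
from plant import robot;print(robot.close_job())"
```

```text
the job is handed in; nothing more can be done
None
```

I've handed the job in at about 63 s: the coil sits flat on the tester pad, and the bottle, jar and tin are back upright in the tray, each within about 3 mm of where it started.

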